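Load the parts washer and start it

ROBOT

A 7-joint arm with a two-finger parallel gripper is mounted at the origin on the work surface. World frame = base frame: x ahead of the robot, y to its left, z up, the work surface at z = 0. Lengths are in m, angles in rad, forces in N, time in s.
With the tool pointing down it reaches from about 0.35 to 0.9 m from the base axis. Payload 8.1 kg.
Tool frame: the origin (TCP) lies midway between the tips of the shut fingers; the grasp point (between the pads) lies 19 mm behind it; z points along the fingers, y is the line along which they close (so a half turn about z gives the same grasp; the last joint's range is limited). The gripper opens to 92 mm and grips with 3 to 60 N. Pads are 19 mm wide; open, the fingers measure 130 mm over their backs; the gripper's body (75 mm by 190 mm) begins 47 mm behind the grasp point.
Start: joints at [1.158, 0.434, 0.025, 1.573, -0.012, 1.134, -0.075], TCP at [0.191, -0.595, 0.227] pointing down, gripper open.
Joint ranges: [-2.62, 2.62], [-0.44, 2.09], [-1.27, 1.32], [0.08, 2.57], [-1.32, 4.46], [0.12, 2], [-2.74, 2.74]. Speed limits (rad/s): [2.22, 2.22, 3.01, 3.01, 3.14, 3.14, 3.14].

INTERFACE

Orientations are given as a rotation vector (axis times angle).
In Python, from cell import arm gives the robot as it stands.
- The arm moves only by the tool arm_command, never from a script. Its arguments are lists of equal length, an entry for each row: "dp": the shift along the tool's x, y, z in units of 25 mm (1.0 is 25 mm), a list of three; "angular": the turn, a rotation vector about the tool's x, y, z in units of 0.15 rad (1.0 is 0.15 rad), a list of three; "claw": the opening, from 0 (shut) to 1 (fully open). In form: {"dp": [[x, y, z], ...], "angular": [[rx, ry, rz], ...], "claw": [claw, ...]}. A call has 1 to 10 rows; each row shifts and turns the commanded pose from where the row before left it, along the tool's axes as they then stand; what a row does not reach is not made up. A row lasts 1/10 s, in which the tool goes at most 50 mm and 8.59 degrees, less where a joint would pass 70% of its speed; a pose out of reach is approached as far as the arm can. A call with a number of a shift or a turn outside -1 to 1 is refused whole. A call with a gripper value outside its range is refused whole. The fingers move at their own pace and stop on an object; "force" is the grip in N (left out, the last holds). Time passes only in rows, so rows that do not move let the fingers close. It gives the time, the measured TCP pose, the force, the opening and the grip force at its end, in the units of the state.
- arm.observe(): the state, without advancing time (a new reading comes with each control period).
- arm.get_image(name): name is "scene" or "top" or "wrist"; returns a dict with "frame" (384x512x3 uint8, red, green, blue), "z_map" (384x512 float32, m along the optical axis (not along the pixel's ray), 0 where there is no reading), "K" (3x3 intrinsics, pixels), "k1" (the pictures are not rectified: a ray, as slopes to the right and down, at radius r is drawn at 1 + k1 r^2 times it, then the intrinsics apply), "R" (3x3) and "t" (3): a world point X has camera coordinates R X + t. Camera axes: x right, y down, z forward; pixel columns grow to the right and rows downward; lengths in m; the calibration is good to about 2 mm. A picture is of the moment at which its call begins.
- arm.sign_off(): hands the job in; it is judged then, once.
The state is a dict: "clock": time; "joints": joint angles; "dq": joint speeds; "joint_efforts": joint torques, N m; "position": TCP position; "ee_rot": TCP orientation; "force": force on the tool from outside, world axes, zero at the start; "ft_torque": the same for the moment, N m; "width": opening from 0.0 (shut) to 1.0 (fully open); "gripper_force": force on a finger pad.
Only numpy, scipy, OpenCV 4.12 (cv2) and the standard library are available. Lean on these libraries where they do the work, as an engineer would, in place of code of your own. Each camera call takes 0.05 s, during which the arm holds its last target. There are 200 camera calls.

TASK

Start a wash: with the fingertips push the wire basket of parts along the drain board, fully home into the wash bay of the parts washer, then push the lid down until it is fully shut, without slamming it, and then press the start button all the way down and let it go. Only push and press: do not lift the basket or take parts out of it, and leave the tins and the wrench on the bench alone.

Things in the scene. Friction and masses are not known exactly. Their poses are not given: they have to be found in the camera images.
- washer: Red sheet-steel bench-top spray parts washer, fixed. Origin on the bench under the centre of the wash bay; x axis to the hinge side (away from the robot), y to the control console, z up. Bay: open on top, outside 232 mm in x, 252 mm in y, rim 130 mm high, 6 mm walls. Its -y end is open above 60 mm and leads to the drain board. Console: y = 126 to 230 mm, x = -118 to 118 mm, 130 mm high.
- bay_stop (a point): On the inner face of the bay's closed end wall, the stop for the basket: x = 0, y = +120 mm, z = 100 mm in the washer's frame.
- board (a point): Middle of the steel drain board's deck, 66 mm above the bench. The board runs from the bay's open end to y = -344 mm in the washer's frame, with raised edges (top 86 mm high) at x = +-110 mm and a 73 mm high lip at the outer end. Two runner rails, tops 70 mm high, carry the basket along the board and on through the bay.
- basket: Loose wire basket with a sheet-metal end plate, 210 mm in x, 225 mm in y, 45 mm high, on the runner rails, half out of the bay; origin at the centre of its underside, axes nearly along the washer's (5 mm side play). 0.4 to 0.8 kg, plus 0.5 kg of parts. Home: against the end wall, origin at y = +7 mm in the washer's frame; it starts 100 to 155 mm short of that. If it sticks out the lid cannot shut.
- basket_end (a point): Middle of the outer face of the basket's -y end plate, the face to push on: a flat sheet 206 mm wide and 56 mm high that closes the bay's open end; this point is 28 mm above the basket's underside, 112.5 mm from its origin. Behind it (-y) the deck is clear.
- lid (a joint): Angle of the cream steel lid, rad: 0 shut, 1.25 to 1.5 at the start. Flat panel 4 mm thick, 256 mm in y, 244 mm from hinge to free edge, a finger lip 15 mm beyond; 24 mm flange at its -y end. A friction hinge holds it at any angle; 2 to 4 N near the edge shuts it. At angle a the edge lies in direction (-cos a, sin a) in washer x, z from the hinge; its outer face looks to +x and up.
- lid_hinge (a point): Middle of the lid's hinge line, on the far rim: x = 120 mm, y = 0, z = 130 mm in the washer's frame; level with the underside of the panel.
- lid_edge (a point): Middle of the lid's free edge, on its outer face (the top face when shut); when shut it lies 134 mm above the bench.
- start (a joint): Travel of the start button, m: 0 released, 0.006 fully down; spring return, about 5 N to press fully.
- start_top (a point): Top of the round black start button (22 mm across) in its square dark housing on the console; pressed straight down. At x = -55 mm, y = 178 mm in the washer's frame.
- dial (a point): Top of the round black timer dial on the console, 42 mm across, 20 mm high, fixed; not to be used.
- gear_c (a point): Centre of a loose dark steel gear lying in the basket, 70 mm across, 26 mm high over its hub.
- bearing_c (a point): Centre of a loose bearing ring lying in the basket, 52 mm across, 16 mm high.
- flange_c (a point): Centre of a loose flanged steel stub standing in the basket, 52 mm across its flange, 32 mm high.
- tin_big_c (a point): Centre (half-way up) of an open ribbed steel tin on the bench beside the console, 100 mm across, 118 mm high.
- tin_small_c (a point): Centre (half-way up) of a smaller open ribbed steel tin on the bench in front of the console or the bay, 68 mm across, 85 mm high.
- wrench_grip (a point): Grip point of a steel wrench lying flat on the bench in front of the washer, 240 mm long.

How it is judged:
By the outcome, as a careful person would: the job done as asked, in the order asked, and still so for the second after the job is handed in, with the robot touching nothing.
It also fails if it takes over 66 s, if anything falls off the work surface, if the arm or the gripper's body presses on something with over 40 N, if the wrist force passes 120 N, or if a joint passes its speed limit or range.

## Working session

There is one attempt and no reset: what is moved stays moved. The work goes in short steps, Python scripts to look and compute and a tool call to move; the robot and the scene stay as the last step left them, time stands still between calls to the robot, and variables do not carry over. Pictures are saved under pics/ and viewed, at most 10 in all, crops included, and the job is handed in when it is done.

Besides the shell and the picture viewer there is one more tool, called after "Call:" by a JSON object that holds its "name" and its "arguments", one argument or row to a line. arm_command: Moves the arm, as the interface text tells. Its arguments: {"type":"object","properties":{"dp":{"type":"array","items":{"type":"array","items":{"type":"number"}}},"angular":{"type":"array","items":{"type":"array","items":{"type":"number"}}},"claw":{"type":"array","items":{"type":"number"}},"force":{"type":"number"}},"required":["dp","angular","claw"]}

```bash
mkdir -p pics; ls; cat > h.py <<'E'
import numpy as np, cv2
from cell import arm
from scipy.spatial.transform import Rotation as Ro
def grab(n):
    im=arm.get_image(n); return im
def cloud(im):
    K,k1,R,t=[np.array(im[k]) for k in("K","k1","R","t")]
    h,w=im["z_map"].shape
    u,v=np.meshgrid(np.arange(w),np.arange(h))
    x=(u-K[0,2])/K[0,0]; y=(v-K[1,2])/K[1,1]
    r=np.hypot(x,y); s=r.copy()
    for _ in range(10): s=r/(1+k1*s*s)
    f=np.where(r>0,s/np.maximum(r,1e-9),1)
    z=im["z_map"]; P=np.stack([x*f*z,y*f*z,z],-1)
    W=(P-t)@R; W[z==0]=np.nan
    return W
E
python3 - <<'E'
from h import *
a=grab("scene");b=grab("top")
np.savez("s.npz",c=cloud(a),f=a["frame"]);np.savez("t.npz",c=cloud(b),f=b["frame"])
cv2.imwrite("pics/s1.png",cv2.resize(a["frame"][...,::-1],(768,576)));cv2.imwrite("pics/t1.png",cv2.resize(b["frame"][...,::-1],(768,576)))
print(arm.observe())
for i in(a,b): print(i["K"],i["k1"],-np.array(i["R"]).T@i["t"])
E
```

```text
pics
{'clock': 0.1, 'joints': array([ 1.15841926,  0.43512395,  0.02492948,  1.57400628, -0.01162222,
        1.13399777, -0.07511101]), 'dq': array([ 0.00090388, -0.00165041, -0.00073887, -0.00041985, -0.00196429,
       -0.00134219, -0.00023826]), 'joint_efforts': array([ 2.82263034e-03, -6.69127536e+01,  9.88035835e-01, -3.15146255e+01,
       -6.04024390e-02,  3.73370619e-02,  4.72341441e-06]), 'position': array([ 0.19036965, -0.59481858,  0.2260411 ]), 'ee_rot': array([-3.10265421e+00, -4.84366623e-01,  4.72255384e-04]), 'force': array([-0.35650807,  0.2835172 ,  0.49071186]), 'ft_torque': array([-0.04828499, -0.00845511, -0.03192472]), 'gripper_force': 0.0, 'width': 1.002114035196291}
[[461.42067191   0.         262.3671813 ]
 [  0.         461.42067191 204.17950661]
 [  0.           0.           1.        ]] -0.004892607777615677 [ 0.78924933 -0.27570331  1.25624758]
[[430.81011526   0.         258.25493655]
 [  0.         430.81011526 188.33225267]
 [  0.           0.           1.        ]] -0.12364518847106563 [0.37476522 0.03783719 1.08513422]
```

View pics/s1.png

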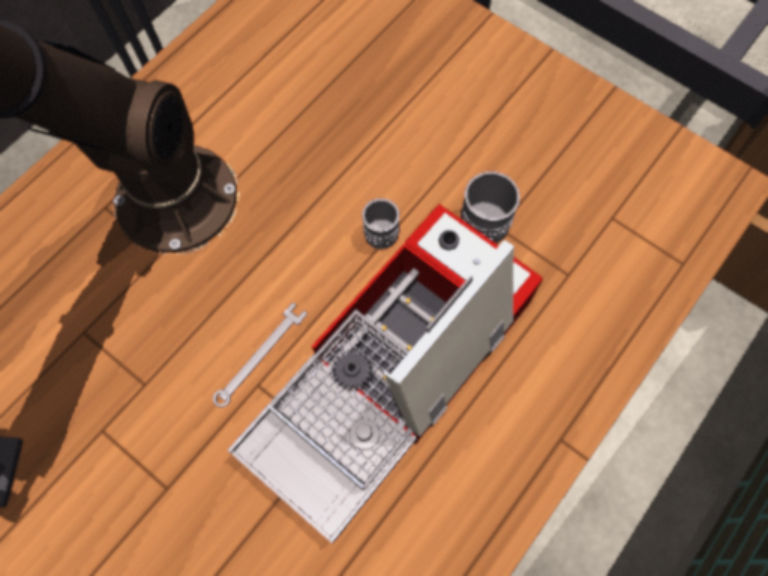

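View pics/t1.png

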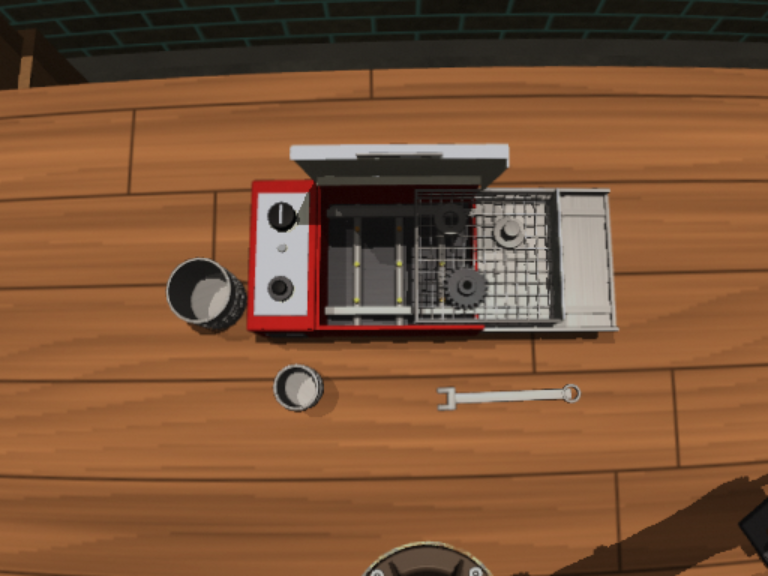

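The scene shows the washer running along world −y, with the board to the right in the top view. In the top picture the button is at (280,288), the dial at (281,216), the end plate at x≈557 px and the lid edge along (290–508,150). Both tins and the wrench are on the near side.

```bash
python3 - <<'E'
from h import *
d=np.load("t.npz");c=d["c"];f=d["f"].astype(int)
s=np.load("s.npz");cs=s["c"];fs=s["f"].astype(int)
for nm,c_,f_ in(("top",c,f),("scene",cs,fs)):
    z=c_[...,2]
    red=(f_[...,0]>110)&(f_[...,1]<50)&(f_[...,2]<50)
    m=red&(abs(z-.13)<.008)
    P=c_[m]; print(nm,m.sum(),np.median(P[:,2]),np.percentile(P,[1,50,99],axis=0).round(4).tolist())
    con=(abs(z-.13)<.006)&(red|(f_.min(-1)>150))
    lab=cv2.connectedComponents(con.astype(np.uint8))[1]
    if nm=="top":
        l=lab[192,172]; print(l)
    Q=c_[con][:,:2]; 
    if nm=="top": Q=Q[(Q[:,1]>.1)]
    r=cv2.minAreaRect((Q*1000).astype(np.float32)); print(r,cv2.boxPoints(r).round(1).tolist())
for (u,v) in [(187,192),(187,144),(188,165)]: print(c[v,u])
print('heights across btn',[c[192,u].round(3).tolist() for u in range(175,200,3)])
# line scan along row through basket
print([ (u,*c[172,u].round(3).tolist()) for u in range(330,415,4)])
print([ (u,*c[210,u].round(3).tolist()) for u in range(330,415,4)])
# board edges
print([ (v,*c[v,390].round(3).tolist()) for v in range(120,226,4)])
# lid edge
print([ (v,*c[v,300].round(3).tolist()) for v in range(92,130,2)])
E
```

```text
top 1761 0.13057063680852324 [[0.4652, -0.0701, 0.1268], [0.5242, 0.1823, 0.1306], [0.7003, 0.2614, 0.1344]]
1
((584.6707763671875, 180.36026000976562), (162.5367889404297, 233.0830535888672), 89.05320739746094) [[466.79998779296875, 101.0], [699.9000244140625, 97.19999694824219], [702.5, 259.70001220703125], [469.5, 263.5]]
scene 819 0.1298383333004806 [[0.4649, -0.0779, 0.1242], [0.5096, 0.1678, 0.1298], [0.7003, 0.2593, 0.1348]]
((578.37890625, 21.721023559570312), (478.5807800292969, 233.27008056640625), 88.27825927734375) [[454.6000061035156, -214.0], [687.7999877929688, -221.0], [702.2000122070312, 257.3999938964844], [469.0, 264.3999938964844]]
[0.52655765 0.20707687 0.15364357]
[0.63636085 0.20833968 0.15184668]
[0.59057206 0.2077779  0.13979284]
heights across btn [[0.531, 0.239, 0.131], [0.529, 0.229, 0.143], [0.527, 0.221, 0.153], [0.527, 0.214, 0.153], [0.527, 0.207, 0.154], [0.527, 0.201, 0.15], [0.527, 0.195, 0.147], [0.53, 0.19, 0.133], [0.53, 0.184, 0.13]]
[(330, 0.581, -0.123, 0.069), (334, 0.582, -0.133, 0.065), (338, 0.581, -0.143, 0.066), (342, 0.581, -0.152, 0.06
[... 1759 characters left out ...]
 0.499, -0.262, 0.073), (208, 0.49, -0.263, 0.068), (212, 0.481, -0.263, 0.066), (216, 0.471, -0.263, 0.065), (220, 0.461, -0.259, 0.077), (224, 0.457, -0.28, 0.003)]
[(92, 0.814, -0.065, 0.001), (94, 0.809, -0.065, 0.001), (96, 0.657, -0.03, 0.37), (98, 0.653, -0.029, 0.372), (100, 0.65, -0.029, 0.368), (102, 0.646, -0.029, 0.371), (104, 0.643, -0.029, 0.368), (106, 0.672, -0.037, 0.28), (108, 0.676, -0.039, 0.259), (110, 0.682, -0.042, 0.23), (112, 0.685, -0.043, 0.208), (114, 0.691, -0.046, 0.178), (116, nan, nan, nan), (118, 0.697, -0.05, 0.133), (120, 0.692, -0.049, 0.133), (122, 0.686, -0.049, 0.136), (124, 0.691, -0.051, 0.108), (126, 0.684, -0.051, 0.114), (128, 0.69, -0.054, 0.078)]
```

```bash
python3 - <<'E'
from h import *
for nm in "ts":
    d=np.load(nm+".npz");c=d["c"];f=d["f"].astype(int);z=c[...,2]
    red=(f[...,0]>90)&(f[...,1]<60)&(f[...,2]<60)
    def fit(m,lab,along,edge,lo,hi,fn):
        P=c[m];B=np.arange(lo,hi,.012);A=[]
        for b in B:
            q=P[(P[:,along]>=b)&(P[:,along]<b+.012)]
            if len(q)>2: A.append((b+.006,fn(q[:,edge])))
        A=np.array(A); p=np.polyfit(A[:,0],A[:,1],1); r=A[:,1]-np.polyval(p,A[:,0]); k=abs(r)<.005
        if k.sum()>3:p=np.polyfit(A[k,0],A[k,1],1)
        print(nm,lab,"slope %.4f icpt %.4f"%tuple(p),k.sum(),"of",len(A))
    lo=lambda q:np.percentile(q,3); hi=lambda q:np.percentile(q,97)
    fit(red&(abs(z-.13)<.006),"front rim x(y) (-.118)",1,0,-.08,.25,lo)
    fit((abs(z-.13)<.006)&(c[...,1]>.1),"console end y(x) (.230)",0,1,.48,.69,hi)
    bd=(z>.055)&(z<.095)&(c[...,0]>.4)&(c[...,0]<.75)&(c[...,1]<-.1)
    fit(bd,"board -x edge (-.110)",1,0,-.30,-.12,lo)
    fit(bd,"board +x edge (.110)",1,0,-.30,-.22,hi)
    fit(bd,"board end y(x) (-.344)",0,1,.47,.67,lo)
    fit((z>.1)&(z<.135)&(c[...,1]<-.16)&(c[...,0]>.45)&(c[...,0]<.7),"plate y(x)",0,1,.49,.66,np.median)
    e=(z>.36)&(z<.40)&(c[...,0]>.55)&(c[...,0]<.8)&(abs(c[...,1])<.2); P=c[e]
    print("lid",np.percentile(P,[2,50,98],axis=0).round(3).tolist())
    k=(abs(c[...,0]-.527)<.03)&(abs(c[...,1]-.2075)<.03)&(z>.14)
    print("btn", np.median(c[k],axis=0), np.histogram(z[k],np.arange(.138,.162,.002)))
d=np.load("t.npz");z=d["c"][...,2];print((z[180:206,174:202]*1000).round()[::2].astype(int))
E
```

```text
t front rim x(y) (-.118) slope 0.0232 icpt 0.4646 28 of 28
t console end y(x) (.230) slope -0.0237 icpt 0.2725 18 of 18
t board -x edge (-.110) slope 0.0025 icpt 0.4657 14 of 15
t board +x edge (.110) slope 0.0443 icpt 0.6970 7 of 7
t board end y(x) (-.344) slope -0.0185 icpt -0.2951 17 of 17
t plate y(x) slope -0.0234 icpt -0.1999 15 of 15
lid [[0.641, -0.095, 0.366], [0.651, 0.029, 0.37], [0.66, 0.154, 0.384]]
btn [0.5270406  0.20962289 0.14407396] (array([ 0, 53, 52, 32,  5,  9, 15, 38, 12,  0,  0]), array([0.138, 0.14 , 0.142, 0.144, 0.146, 0.148, 0.15 , 0.152, 0.154,
       0.156, 0.158, 0.16 ]))
s front rim x(y) (-.118) slope 0.0197 icpt 0.4652 28 of 28
s console end y(x) (.230) slope -0.0051 icpt 0.2599 16 of 16
s board -x edge (-.110) slope 0.0629 icpt 0.4812 15 of 15
s board +x edge (.110) slope 0.0095 icpt 0.6884 7 of 7
s board end y(x) (-.344) slope -0.0219 icpt -0.2940 17 of 17
s plate y(x) slope -0.0215 icpt -0.2033 15 of 15
lid [[0.64, -0.096, 0.361], [0.65, 0.022, 0.369], [0.661, 0.152, 0.383]]
btn [0.52981661 0.20801592 0.14473676] (array([ 0, 26, 30, 12,  7, 10, 20, 
[... 939 characters left out ...]
131 130 134 133 133 144 143 144 154 152 152 152 153 152 147 148 143 145
  143 144 140 133 132 136 129 133 133 130]
 [133 137 132 133 134 143 144 140 146 143 140 150 148 142 141 145 144 141
  141 142 136 132 131 135 130 133 133 132]
 [134 132 134 130 135 131 134 144 141 144 145 143 141 142 146 144 142 142
  140 131 133 134 131 134 133 133 133 133]
 [132 133 130 131 134 133 135 131 131 132 142 141 142 141 141 136 133 133
  133 134 132 137 131 130 135 131 132 133]
 [134 135 131 134 133 134 131 129 132 132 134 131 134 133 134 131 132 132
  134 131 129 132 133 131 132 134 132 134]
 [132 131 131 131 133 135 133 134 134 132 132 130 134 131 135 132 131 132
  131 130 135 136 132 134 134 132 132 132]]
```

Call:
{"name": "arm_command", "arguments": {
  "dp": [
    [0,0,0],
    [0,0,0],
    [0,0,0]
  ],
  "angular": [
    [0,0,0.8],
    [0,0,0.8],
    [0,0,0.7]
  ],
  "claw": [0,0,0]
}}

```text
clock: 0.4
position: [0.1904, -0.595, 0.2263]
ee_rot: [-3.14, 0.063, 0.001]
force: [-1.0, -0.4, 0.4]
width: 0.787
gripper_force: 0.0
```

The measurements agree with the given sizes. The washer origin is about (0.580, 0.029) with yaw −0.022, the plate is at y≈−0.215 (138 mm short of home), and the lid is at about 1.37 rad. The button top is at z≈0.153, 11 mm proud of its housing.

Call:
{"name": "arm_command", "arguments": {
  "dp": [
    [0.75,-0.68,0],
    [0.75,-0.68,0],
    [0.75,-0.68,0],
    [0.75,-0.68,0],
    [0.75,-0.68,0],
    [0.75,-0.68,0],
    [0.75,-0.68,0],
    [0.75,-0.68,0],
    [0.75,-0.68,0],
    [0.75,-0.68,0]
  ],
  "angular": [
    [0,0,-0.12],
    [0,0,0],
    [0,0,0],
    [0,0,0],
    [0,0,0],
    [0,0,0],
    [0,0,0],
    [0,0,0],
    [0,0,0],
    [0,0,0]
  ],
  "claw": [0,0,0,0,0,0,0,0,0,0]
}}

```text
clock: 1.4
position: [0.3817, -0.4279, 0.2264]
ee_rot: [-3.141, 0.027, 0.001]
force: [0.6, -0.2, -0.5]
width: 0.005
gripper_force: 0.0
```

Call:
{"name": "arm_command", "arguments": {
  "dp": [
    [0.75,-0.68,0],
    [0.75,-0.68,0],
    [0.75,-0.68,0],
    [0.75,-0.68,0],
    [0.75,-0.68,0],
    [0.75,-0.68,0],
    [0.75,-0.68,0],
    [0.75,-0.68,0],
    [0.75,-0.68,0],
    [0.75,-0.68,0]
  ],
  "angular": [
    [0,0,0],
    [0,0,0],
    [0,0,0],
    [0,0,0],
    [0,0,0],
    [0,0,0],
    [0,0,0],
    [0,0,0],
    [0,0,0],
    [0,0,0]
  ],
  "claw": [0,0,0,0,0,0,0,0,0,0]
}}

```text
clock: 2.4
position: [0.5721, -0.2613, 0.2263]
ee_rot: [-3.141, 0.027, 0.001]
force: [-0.4, -0.4, 0.6]
width: 0.006
gripper_force: 0.0
```

Call:
{"name": "arm_command", "arguments": {
  "dp": [
    [0,0,0.56],
    [0,0,0.56],
    [0,0,0.56],
    [0,0,0.56],
    [0,0,0.56],
    [0,0,0.56],
    [0,0,0.56],
    [0,0,0.56],
    [0,0,0.56],
    [0,0,0.56]
  ],
  "angular": [
    [0,0,0],
    [0,0,0],
    [0,0,0],
    [0,0,0],
    [0,0,0],
    [0,0,0],
    [0,0,0],
    [0,0,0],
    [0,0,0],
    [0,0,0]
  ],
  "claw": [0,0,0,0,0,0,0,0,0,0]
}}

```text
clock: 3.4
position: [0.5717, -0.2621, 0.0856]
ee_rot: [3.141, -0.027, 0.0]
force: [0.2, 1.1, -0.9]
width: 0.0
gripper_force: 0.0
```

Call:
{"name": "arm_command", "arguments": {
  "dp": [
    [0,-0.2,0],
    [0,-0.2,0],
    [0,-0.2,0],
    [0,-0.2,0],
    [0,-0.2,0],
    [0,-0.2,0],
    [0,-0.2,0],
    [0,-0.2,0],
    [0,-0.2,0],
    [0,-0.2,0]
  ],
  "angular": [
    [0,0,0],
    [0,0,0],
    [0,0,0],
    [0,0,0],
    [0,0,0],
    [0,0,0],
    [0,0,0],
    [0,0,0],
    [0,0,0],
    [0,0,0]
  ],
  "claw": [0,0,0,0,0,0,0,0,0,0]
}}

```text
clock: 4.4
position: [0.5727, -0.2136, 0.0873]
ee_rot: [3.139, -0.029, 0.002]
force: [-0.4, -4.2, 1.5]
width: 0.003
gripper_force: 2.7
```

Call:
{"name": "arm_command", "arguments": {
  "dp": [
    [0,-0.2,0],
    [0,-0.2,0],
    [0,-0.2,0],
    [0,-0.2,0],
    [0,-0.2,0],
    [0,-0.2,0],
    [0,-0.2,0],
    [0,-0.2,0],
    [0,-0.2,0],
    [0,-0.2,0]
  ],
  "angular": [
    [0,0,0],
    [0,0,0],
    [0,0,0],
    [0,0,0],
    [0,0,0],
    [0,0,0],
    [0,0,0],
    [0,0,0],
    [0,0,0],
    [0,0,0]
  ],
  "claw": [0,0,0,0,0,0,0,0,0,0]
}}

```text
clock: 5.4
position: [0.5736, -0.1636, 0.0873]
ee_rot: [3.14, -0.029, 0.002]
force: [-0.3, -5.5, 1.7]
width: 0.007
gripper_force: 2.8
```

Call:
{"name": "arm_command", "arguments": {
  "dp": [
    [0,-0.18,0],
    [0,-0.18,0],
    [0,-0.18,0],
    [0,-0.18,0],
    [0,-0.18,0],
    [0,-0.18,0],
    [0,-0.18,0],
    [0,-0.18,0],
    [0,-0.18,0],
    [0,-0.18,0]
  ],
  "angular": [
    [0,0,0],
    [0,0,0],
    [0,0,0],
    [0,0,0],
    [0,0,0],
    [0,0,0],
    [0,0,0],
    [0,0,0],
    [0,0,0],
    [0,0,0]
  ],
  "claw": [0,0,0,0,0,0,0,0,0,0]
}}

```text
clock: 6.4
position: [0.5744, -0.1186, 0.0873]
ee_rot: [3.14, -0.03, 0.002]
force: [-0.3, -5.0, 2.2]
width: 0.006
gripper_force: 2.9
```

Call:
{"name": "arm_command", "arguments": {
  "dp": [
    [0,-0.08,0],
    [0,-0.08,0],
    [0,-0.08,0],
    [0,-0.08,0],
    [0,-0.08,0],
    [0,-0.08,0],
    [0,-0.08,0],
    [0,-0.08,0],
    [0,-0.08,0],
    [0,-0.08,0]
  ],
  "angular": [
    [0,0,0],
    [0,0,0],
    [0,0,0],
    [0,0,0],
    [0,0,0],
    [0,0,0],
    [0,0,0],
    [0,0,0],
    [0,0,0],
    [0,0,0]
  ],
  "claw": [0,0,0,0,0,0,0,0,0,0]
}}

```text
clock: 7.4
position: [0.5748, -0.0987, 0.0873]
ee_rot: [3.14, -0.029, 0.002]
force: [-0.1, -6.7, 3.1]
width: 0.006
gripper_force: 3.1
```

Call:
{"name": "arm_command", "arguments": {
  "dp": [
    [0,-0.05,0],
    [0,-0.05,0],
    [0,-0.05,0],
    [0,-0.05,0]
  ],
  "angular": [
    [0,0,0],
    [0,0,0],
    [0,0,0],
    [0,0,0]
  ],
  "claw": [0,0,0,0]
}}

```text
clock: 7.8
position: [0.5748, -0.0937, 0.0872]
ee_rot: [3.14, -0.029, 0.001]
force: [-0.3, -5.3, 3.1]
width: 0.009
gripper_force: 3.1
```

Call:
{"name": "arm_command", "arguments": {
  "dp": [
    [0,-0.05,0],
    [0,-0.05,0],
    [0,-0.05,0],
    [0,-0.05,0]
  ],
  "angular": [
    [0,0,0],
    [0,0,0],
    [0,0,0],
    [0,0,0]
  ],
  "claw": [0,0,0,0]
}}

```text
clock: 8.2
position: [0.576, -0.092, 0.0874]
ee_rot: [3.136, -0.033, 0.005]
force: [6.1, -17.1, -2.3]
width: 0.005
gripper_force: 8.5
```

Call:
{"name": "arm_command", "arguments": {
  "dp": [
    [0,-0.05,0],
    [0,-0.05,0],
    [0,0,0]
  ],
  "angular": [
    [0,0,0],
    [0,0,0],
    [0,0,0]
  ],
  "claw": [0,0,0]
}}

```text
clock: 8.5
position: [0.5766, -0.0918, 0.0876]
ee_rot: [3.134, -0.036, 0.007]
force: [6.3, -21.0, -1.4]
width: 0.002
gripper_force: 10.3
```

Call:
{"name": "arm_command", "arguments": {
  "dp": [
    [0,0.6,0],
    [0,0.9,0],
    [-0.4,0,-0.9],
    [-0.4,0,-0.9],
    [-0.4,0,-0.9],
    [-0.4,0,-0.9],
    [-0.4,0,-0.9],
    [-0.4,0,-0.9],
    [0,0,-0.9],
    [0,0,-0.9]
  ],
  "angular": [
    [0,0,0],
    [0,0,0],
    [0,0,0],
    [0,0,0],
    [0,0,0],
    [0,0,0],
    [0,0,0],
    [0,0,0],
    [0,0,0],
    [0,0,0]
  ],
  "claw": [0,0,0,0,0,0,0,0,0,0]
}}

```text
clock: 9.5
position: [0.5134, -0.1205, 0.2677]
ee_rot: [-3.141, 0.026, 0.0]
force: [-0.2, 0.4, -1.2]
width: 0.005
gripper_force: 0.0
```

```bash
python3 - <<'E'
from h import *
b=grab("top");a=grab("scene")
cv2.imwrite("pics/t2.png",np.vstack([cv2.resize(b["frame"][80:260,120:430,::-1],(620,360)),cv2.resize(a["frame"][120:370,140:400,::-1],(250,240)).copy() if 0 else np.zeros((1,620,3),np.uint8)]))
c=cloud(b);z=c[...,2]
P=c[(z>.1)&(z<.135)&(c[...,1]<-.03)&(c[...,1]>-.16)&(c[...,0]>.49)&(c[...,0]<.66)]
for x in np.arange(.49,.66,.02):
    q=P[abs(P[:,0]-x-.01)<.01]; print(round(x+.01,3),len(q),np.percentile(q[:,1],[3,50]).round(4) if len(q) else "")
e=(z>.34)&(z<.40)&(c[...,0]>.6)&(c[...,0]<.8)&(abs(c[...,1]-.03)<.1); print(np.percentile(c[e],[2,50,98],axis=0).round(3).tolist())
E
```

```text
0.5 26 [-0.072  -0.0695]
0.52 3 [-0.0698 -0.068 ]
0.54 0 
0.56 0 
0.58 0 
0.6 0 
0.62 14 [-0.0728 -0.0714]
0.64 25 [-0.0736 -0.0711]
0.66 13 [-0.0741 -0.0717]
[[0.641, -0.066, 0.366], [0.651, 0.031, 0.37], [0.66, 0.125, 0.384]]
```

View pics/t2.png

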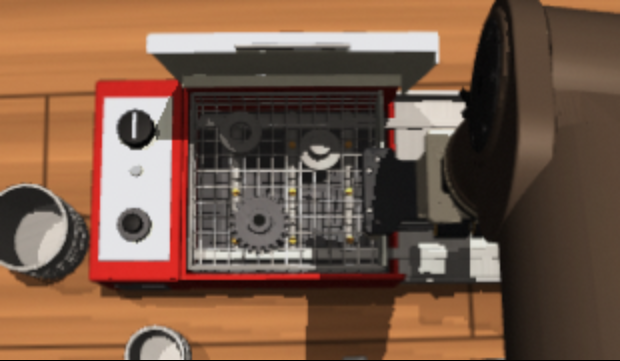

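The basket is home: the plate is at y≈−0.073 all across, and its far end is against the bay wall (about px 190 in the crop). The lid hasn't moved. Next I go up and over, behind the lid.

Call:
{"name": "arm_command", "arguments": {
  "dp": [
    [0,0,-0.96],
    [0,0,-0.96],
    [0,0,-0.96],
    [0,0,-0.96],
    [0,0,-0.96],
    [0,0,-0.96],
    [0,0,-0.96],
    [0,0,-0.96],
    [0,0,0]
  ],
  "angular": [
    [0,0,0],
    [0,0,0],
    [0,0,0],
    [0,0,0],
    [0,0,0],
    [0,0,0],
    [0,0,0],
    [0,0,0],
    [0,0,0]
  ],
  "claw": [0,0,0,0,0,0,0,0,0]
}}

```text
clock: 10.5
position: [0.5149, -0.1207, 0.461]
ee_rot: [-3.141, 0.026, -0.006]
force: [0.6, 0.6, 0.1]
width: 0.006
gripper_force: 0.0
```

Call:
{"name": "arm_command", "arguments": {
  "dp": [
    [0.82,-0.6,0],
    [0.82,-0.6,0],
    [0.82,-0.6,0],
    [0.82,-0.6,0],
    [0.82,-0.6,0],
    [0.82,-0.6,0],
    [0.82,-0.6,0],
    [0.82,-0.6,0],
    [0.82,-0.6,0],
    [0.82,-0.6,0]
  ],
  "angular": [
    [0,0,0],
    [0,0,0],
    [0,0,0],
    [0,0,0],
    [0,0,0],
    [0,0,0],
    [0,0,0],
    [0,0,0],
    [0,0,0],
    [0,0,0]
  ],
  "claw": [0,0,0,0,0,0,0,0,0,0]
}}

```text
clock: 11.5
position: [0.7222, 0.0263, 0.4569]
ee_rot: [-3.141, 0.026, 0.004]
force: [0.5, -0.6, 0.2]
width: 0.002
gripper_force: 0.0
```

Call:
{"name": "arm_command", "arguments": {
  "dp": [
    [0,0,0.56],
    [0,0,0.56],
    [0,0,0.56],
    [0,0,0.56],
    [0,0,0.56],
    [0,0,0.56],
    [0,0,0.56],
    [0,0,0.56],
    [0,0,0]
  ],
  "angular": [
    [0,0,0],
    [0,0,0],
    [0,0,0],
    [0,0,0],
    [0,0,0],
    [0,0,0],
    [0,0,0],
    [0,0,0],
    [0,0,0]
  ],
  "claw": [0,0,0,0,0,0,0,0,0]
}}

```text
clock: 12.4
position: [0.7202, 0.0255, 0.3428]
ee_rot: [3.141, -0.026, -0.009]
force: [-0.1, -0.0, 0.2]
width: 0.004
gripper_force: 0.0
```

```bash
python3 - <<'E'
import numpy as np
r=.215;p=None
for a in [1.37,1.3,1.2,1.1,1.0,.9,.8,.7,.6,.5,.4,.3,.2,.15,.1,.05,0]:
    x=.700-r*np.cos(a)+.004*np.sin(a)+.0095; z=.13+r*np.sin(a)+.004*np.cos(a)
    print(a,round(x,4),round(z,4), [] if p is None else [round((x-p[0])*40,2),round((p[1]-z)*40,2)]); p=(x,z)
E
```

```text
1.37 0.6705 0.3415 []
1.3 0.6558 0.3382 [np.float64(-0.59), np.float64(0.13)]
1.2 0.6353 0.3318 [np.float64(-0.82), np.float64(0.26)]
1.1 0.6155 0.3234 [np.float64(-0.79), np.float64(0.34)]
1.0 0.5967 0.3131 [np.float64(-0.75), np.float64(0.41)]
0.9 0.579 0.3009 [np.float64(-0.71), np.float64(0.49)]
0.8 0.5626 0.287 [np.float64(-0.66), np.float64(0.56)]
0.7 0.5476 0.2716 [np.float64(-0.6), np.float64(0.62)]
0.6 0.5343 0.2547 [np.float64(-0.53), np.float64(0.67)]
0.5 0.5227 0.2366 [np.float64(-0.46), np.float64(0.72)]
0.4 0.513 0.2174 [np.float64(-0.39), np.float64(0.77)]
0.3 0.5053 0.1974 [np.float64(-0.31), np.float64(0.8)]
0.2 0.4996 0.1766 [np.float64(-0.23), np.float64(0.83)]
0.15 0.4975 0.1661 [np.float64(-0.08), np.float64(0.42)]
0.1 0.496 0.1554 [np.float64(-0.06), np.float64(0.43)]
0.05 0.495 0.1447 [np.float64(-0.04), np.float64(0.43)]
0 0.4945 0.134 [np.float64(-0.02), np.float64(0.43)]
```

Call:
{"name": "arm_command", "arguments": {
  "dp": [
    [-0.4,0,0],
    [-0.4,0,0],
    [-0.4,0,0],
    [-0.3,0,0],
    [-0.3,0,0],
    [-0.25,0,0.05],
    [-0.25,0,0.05],
    [-0.25,0,0.07]
  ],
  "angular": [
    [0,0,0],
    [0,0,0],
    [0,0,0],
    [0,0,0],
    [0,0,0],
    [0,0,0],
    [0,0,0],
    [0,0,0]
  ],
  "claw": [0,0,0,0,0,0,0,0]
}}

```text
clock: 13.2
position: [0.658, 0.0265, 0.3428]
ee_rot: [-3.141, 0.027, -0.002]
force: [2.6, 0.4, 3.5]
width: 0.004
gripper_force: 1.7
```

Call:
{"name": "arm_command", "arguments": {
  "dp": [
    [-0.41,0,0.13],
    [-0.41,0,0.13],
    [-0.4,0,0.17],
    [-0.4,0,0.17],
    [-0.38,0,0.2],
    [-0.38,0,0.2],
    [-0.36,0,0.24],
    [-0.36,0,0.24]
  ],
  "angular": [
    [0,0,0],
    [0,0,0],
    [0,0,0],
    [0,0,0],
    [0,0,0],
    [0,0,0],
    [0,0,0],
    [0,0,0]
  ],
  "claw": [0,0,0,0,0,0,0,0]
}}

```text
clock: 14.0
position: [0.5799, 0.0279, 0.3054]
ee_rot: [-3.141, 0.027, -0.001]
force: [1.6, 1.0, 0.5]
width: 0.01
gripper_force: 1.3
```

Call:
{"name": "arm_command", "arguments": {
  "dp": [
    [-0.33,0,0.28],
    [-0.33,0,0.28],
    [-0.3,0,0.31],
    [-0.3,0,0.31],
    [-0.27,0,0.34],
    [-0.27,0,0.34]
  ],
  "angular": [
    [0,0,0],
    [0,0,0],
    [0,0,0],
    [0,0,0],
    [0,0,0],
    [0,0,0]
  ],
  "claw": [0,0,0,0,0,0]
}}

```text
clock: 14.6
position: [0.5347, 0.0285, 0.2584]
ee_rot: [3.141, -0.027, -0.0]
force: [0.8, -0.6, 2.3]
width: 0.006
gripper_force: 1.0
```

Call:
{"name": "arm_command", "arguments": {
  "dp": [
    [-0.23,0,0.36],
    [-0.23,0,0.36],
    [-0.2,0,0.38],
    [-0.19,0,0.38],
    [-0.16,0,0.4],
    [-0.15,0,0.4],
    [-0.12,0,0.41],
    [-0.11,0,0.41]
  ],
  "angular": [
    [0,0,0],
    [0,0,0],
    [0,0,0],
    [0,0,0],
    [0,0,0],
    [0,0,0],
    [0,0,0],
    [0,0,0]
  ],
  "claw": [0,0,0,0,0,0,0,0]
}}

```text
clock: 15.4
position: [0.5003, 0.0291, 0.1805]
ee_rot: [3.141, -0.027, -0.0]
force: [0.2, -0.3, 1.9]
width: 0.007
gripper_force: 0.8
```

Call:
{"name": "arm_command", "arguments": {
  "dp": [
    [-0.04,0,0.15],
    [-0.03,0,0.15],
    [-0.03,0,0.15],
    [-0.02,0,0.15],
    [-0.02,0,0.15],
    [-0.02,0,0.15],
    [-0.02,0,0.15],
    [-0.02,0,0.15],
    [0,0,0.15],
    [0,0,0.15]
  ],
  "angular": [
    [0,0,0],
    [0,0,0],
    [0,0,0],
    [0,0,0],
    [0,0,0],
    [0,0,0],
    [0,0,0],
    [0,0,0],
    [0,0,0],
    [0,0,0]
  ],
  "claw": [0,0,0,0,0,0,0,0,0,0]
}}

```text
clock: 16.4
position: [0.4956, 0.0292, 0.1436]
ee_rot: [3.141, -0.027, -0.0]
force: [-0.8, -0.0, 2.3]
width: 0.006
gripper_force: 0.7
```

Call:
{"name": "arm_command", "arguments": {
  "dp": [
    [0,0,0.06],
    [0,0,0.06],
    [0,0,0.06],
    [0,0,0.06],
    [0,0,0.06],
    [0,0,0.06]
  ],
  "angular": [
    [0,0,0],
    [0,0,0],
    [0,0,0],
    [0,0,0],
    [0,0,0],
    [0,0,0]
  ],
  "claw": [0,0,0,0,0,0]
}}

```text
clock: 17.0
position: [0.4957, 0.0292, 0.1349]
ee_rot: [3.141, -0.027, 0.0]
force: [-0.6, -0.4, 0.6]
width: 0.006
gripper_force: 0.7
```

Call:
{"name": "arm_command", "arguments": {
  "dp": [
    [0,0,0.04],
    [0,0,0.04],
    [0,0,0.04]
  ],
  "angular": [
    [0,0,0],
    [0,0,0],
    [0,0,0]
  ],
  "claw": [0,0,0]
}}

```text
clock: 17.3
position: [0.4958, 0.0292, 0.1339]
ee_rot: [3.141, -0.027, 0.001]
force: [-13.9, -2.5, 39.4]
width: 0.004
gripper_force: 19.8
```

Call:
{"name": "arm_command", "arguments": {
  "dp": [
    [0,0,-0.2],
    [0,0,-0.6],
    [0,0,-0.8],
    [0,0,-0.8],
    [-0.6,-0.6,0],
    [-0.6,-0.6,0],
    [0,-0.8,0],
    [0,-0.8,0],
    [0,-0.8,0],
    [0,0,0]
  ],
  "angular": [
    [0,0,0],
    [0,0,0],
    [0,0,0],
    [0,0,0],
    [0,0,0],
    [0,0,0],
    [0,0,0],
    [0,0,0],
    [0,0,0],
    [0,0,0]
  ],
  "claw": [0,0,0,0,0,0,0,0,0,0]
}}

```text
clock: 18.3
position: [0.4672, 0.1227, 0.1921]
ee_rot: [-3.14, 0.021, -0.001]
force: [0.1, -1.1, 0.6]
width: 0.002
gripper_force: 0.0
```

```bash
python3 - <<'E'
from h import *
b=grab("scene");w=grab("wrist")
c=cloud(b);z=c[...,2];f=b["frame"].astype(int)
for x in (.49,.53,.6,.66):
    k=(abs(c[...,0]-x)<.01)&(abs(c[...,1]+.03)<.05)&(z>.09); print(x,k.sum(),np.median(z[k]) if k.sum() else None)
for n,i in(("s",b),("w",w)):
    c=cloud(i);z=c[...,2];f=i["frame"].astype(int)
    k=(abs(c[...,0]-.528)<.02)&(abs(c[...,1]-.208)<.02)&(z>.149)&(z<.158)&(f.max(-1)<110); print(n,k.sum(),np.median(c[k],0) if k.sum() else "")
cv2.imwrite("pics/w3.png",np.hstack([b["frame"],w["frame"]])[...,::-1][:, :, :].copy() if 0 else cv2.resize(np.hstack([b["frame"],w["frame"]])[...,::-1],(800,300)))
E
```

```text
0.49 286 0.13426366296749118
0.53 294 0.13405401152392699
0.6 307 0.13420636176214726
0.66 316 0.13492419937166578
s 44 [0.52932315 0.20967942 0.15234001]
w 877 [0.52997719 0.2112065  0.151427  ]
```

View pics/w3.png

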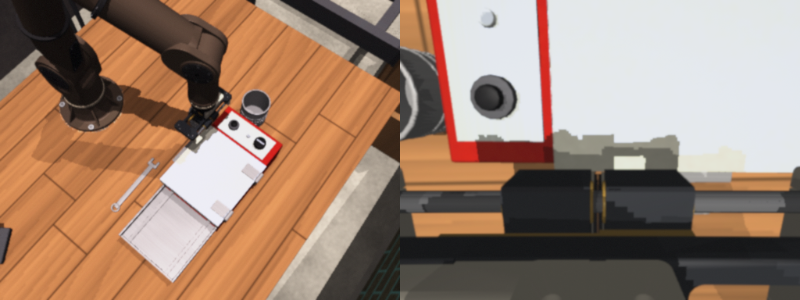

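The lid lies flat at z=0.134 (shut), and the button, at (490,95) in the wrist half of the picture, is at world (0.529, 0.210, 0.152). Moving over it now.

Call:
{"name": "arm_command", "arguments": {
  "dp": [
    [0.5,-0.7,0],
    [0.5,-0.7,0],
    [0.5,-0.7,0],
    [0.5,-0.7,0],
    [0.5,-0.7,0],
    [0,0,0.5],
    [0,0,0.5],
    [0,0,0.3],
    [0,0,0]
  ],
  "angular": [
    [0,0,0],
    [0,0,0],
    [0,0,0],
    [0,0,0],
    [0,0,0],
    [0,0,0],
    [0,0,0],
    [0,0,0],
    [0,0,0]
  ],
  "claw": [0,0,0,0,0,0,0,0,0]
}}

```text
clock: 19.3
position: [0.5301, 0.2044, 0.1578]
ee_rot: [3.14, -0.029, -0.004]
force: [0.3, 0.4, 0.2]
width: 0.001
gripper_force: 0.0
```

Call:
{"name": "arm_command", "arguments": {
  "dp": [
    [0,0,0.08],
    [0,0,0.08],
    [0,0,0.08],
    [0,0,0.08],
    [0,0,0.04],
    [0,0,0.04]
  ],
  "angular": [
    [0,0,0],
    [0,0,0],
    [0,0,0],
    [0,0,0],
    [0,0,0],
    [0,0,0]
  ],
  "claw": [0,0,0,0,0,0]
}}

```text
clock: 19.9
position: [0.5314, 0.2062, 0.1497]
ee_rot: [-3.141, 0.027, -0.001]
force: [-0.9, -1.2, 3.0]
width: 0.002
gripper_force: 1.5
```

Call:
{"name": "arm_command", "arguments": {
  "dp": [
    [0,0,0.04],
    [0,0,0.04],
    [0,0,0.03],
    [0,0,0]
  ],
  "angular": [
    [0,0,0],
    [0,0,0],
    [0,0,0],
    [0,0,0]
  ],
  "claw": [0,0,0,0]
}}

```text
clock: 20.3
position: [0.5314, 0.2062, 0.1468]
ee_rot: [-3.141, 0.027, -0.0]
force: [0.1, -0.4, 5.1]
width: 0.007
gripper_force: 2.3
```

Call:
{"name": "arm_command", "arguments": {
  "dp": [
    [0,0,0.04],
    [0,0,0.02],
    [0,0,0]
  ],
  "angular": [
    [0,0,0],
    [0,0,0],
    [0,0,0]
  ],
  "claw": [0,0,0]
}}

```text
clock: 20.6
position: [0.5314, 0.2061, 0.1462]
ee_rot: [-3.141, 0.027, -0.001]
force: [-2.9, -1.3, 12.8]
width: 0.006
gripper_force: 6.5
```

Call:
{"name": "arm_command", "arguments": {
  "dp": [
    [0,0,0.03],
    [0,0,0],
    [0,0,0]
  ],
  "angular": [
    [0,0,0],
    [0,0,0],
    [0,0,0]
  ],
  "claw": [0,0,0]
}}

```text
clock: 20.9
position: [0.5315, 0.2061, 0.1461]
ee_rot: [-3.141, 0.028, -0.002]
force: [-5.0, -3.2, 18.4]
width: 0.008
gripper_force: 9.6
```

Call:
{"name": "arm_command", "arguments": {
  "dp": [
    [0,0,-0.1],
    [0,0,-0.2],
    [0,0,-0.4],
    [0,0,-0.8],
    [0,0,-0.8],
    [0,0,-0.8],
    [-0.9,0.5,-0.5],
    [-0.9,0.5,0],
    [-0.9,0.5,0],
    [0,0,0]
  ],
  "angular": [
    [0,0,0],
    [0,0,0],
    [0,0,0],
    [0,0,0],
    [0,0,0],
    [0,0,0],
    [0,0,0],
    [0,0,0],
    [0,0,0],
    [0,0,0]
  ],
  "claw": [0,0,0,0,0,0,0,0,0,0]
}}

```text
clock: 21.9
position: [0.4604, 0.1683, 0.2348]
ee_rot: [3.14, -0.028, -0.002]
force: [0.8, 0.4, -0.3]
width: 0.008
gripper_force: 0.0
```

```bash
python3 - <<'E'
from h import *
b=grab("scene");c=cloud(b);z=c[...,2];f=b["frame"].astype(int)
k=(abs(c[...,0]-.529)<.008)&(abs(c[...,1]-.2095)<.008)&(z>.138);print(k.sum(),np.percentile(z[k],[20,50,80]))
for x in (.48,.53,.6,.66):
    k=(abs(c[...,0]-x)<.01)&(abs(c[...,1]+.03)<.05)&(z>.09); print(x,np.median(z[k]))
cv2.imwrite("pics/s4.png",b["frame"][...,::-1])
E
```

```text
39 [0.15012263 0.15259485 0.15429283]
0.48 0.1344373860495111
0.53 0.13391208538222055
0.6 0.1338846905727113
0.66 0.13466175732818786
```

View pics/s4.png

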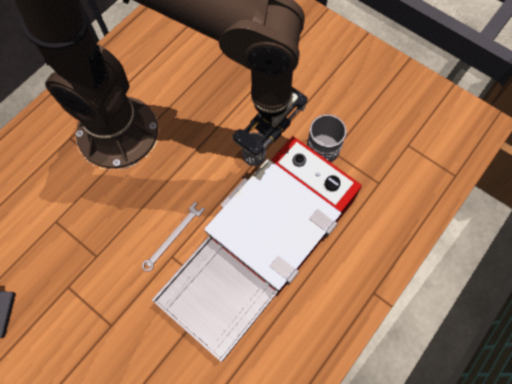

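The lid is flat and shut (quad around (270,225)), the button at (299,159) has sprung back to z=0.153, and the arm is clear of everything.

```bash
python3 -c "
from cell import arm
print(arm.sign_off())"
```

```text
the job is handed in; nothing more can be done
None
```

The wash is started and the job handed in at about 22 s on the robot's clock: basket pushed home, lid eased shut, start button pressed all the way and released, with the tins and the wrench left alone.

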